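# Stop and lock a turning flat lap with its lock pin

## Task

The flat lap on the jeweller's bench is still being turned by its slipping drive. Take the lock pin out of its wooden block, put it down through the slot in the guide and rub its end gently on the lap's face to slow the lap to a crawl until its hole comes to a stop under the slot; then push the pin fully home and let go, so that the lap stays locked. Never jar or load the lap with more than about 30 N, and leave the dishes and the hammer alone.

Things in the scene. Friction and masses are not known exactly. Their poses are not given: they have to be found in the camera images.
- pin_knob (a point): Centre (half-way up) of the knob of the loose lock pin, 50 to 80 g. The knob is a dark upright round grip, 22 mm across and 42 mm tall. Under it is a collar 30 mm across, 6 mm thick, whose underside (the shoulder) lies 27 mm below this point; under that a round shank 12 mm across and 34 mm long with a chamfered end. z is the pin's axis, up.
- pin_tip (a point): Centre of the flat lower end of the pin's shank, 61 mm below pin_knob along the pin's axis.
- pin_block: Fixed wooden block, 90 x 90 mm and 45 mm tall, with a round hole 16 mm across and 38 mm deep in the middle of its top, in which the pin stands at the start with its shoulder on the block. Origin at the centre of its underside.
- slot (a point): Centre of the slot at the guide's top face, 94 mm above the bench. The slot goes right through, 22 mm along the lap's radius (local x, + towards the lap's axis) and 15 mm across it (local y, along the lap's motion), with a 2 mm chamfer. The lap's face is 18 mm below this point. With the pin home its shoulder rests on the guide and its end is 34 mm below this point.
- lap_housing: Fixed round grey housing, 224 mm across, under the lap; origin on the bench on the lap's axis. It carries, on a post outside the lap's rim, the guide: a fixed dark steel plate 84 x 56 mm, 12 mm thick, that reaches in over the rim 6 mm above the lap's face. Nothing near stands higher than the guide. Local -x points from the axis to the guide.
- hole (a point): Centre of the lap's only hole (besides the spindle), level with the lap's face: it goes right through the 14 mm thick disc, 24 mm along the radius and 17 mm across it, sharp edged, 100 mm from the lap's axis. It turns with the lap and passes under the slot once a turn.
- lap_face (a point): Point on the axis of the lap at the height of its face, 76 mm above the bench. The lap is a bare steel disc 240 mm across and 14 mm thick, 4.2 kg, level and flat, with a small hub and nut standing 18 mm up in the middle, on a fixed round grey housing.
- lap (a joint): Angle of the lap (rad), counted on over the turns, growing anticlockwise seen from above; at whole multiples of 2 pi the hole is under the slot. The drive always pulls it anticlockwise with 0.3 N m (3 N at the hole); free, the lap turns at about 1.5 rad/s. Held, the drive slips and pulls on; let go, the lap is back at speed in about 0.5 s. 3 to 6 N of the pin's end on the face stalls it.
- dish_a: Small white ceramic dish, 76 mm across, 34 mm tall: leave alone. Origin under its centre.
- dish_b: Smaller white ceramic dish, 64 mm across, 30 mm tall: leave alone. Origin under its centre.
- hammer: Hammer lying on the bench, 220 mm long: leave alone. Origin at the middle of its length, on the bench.
Things that resemble listed ones, but are neither listed nor needed, are in the scene too. Of the things shaped like the part that bears pin_knob, the bare steel one is meant.

How it is judged:
By the outcome, as a careful person would: the job done as asked, in the order asked, and still so for the second after the job is handed in, with the robot touching nothing.
It also fails if it takes over 61 s, if anything falls off the work surface, if the arm or the gripper's body presses on something with over 40 N, if the wrist force passes 120 N, or if a joint passes its speed limit or range.

## Robot

A 7-joint arm with a two-finger parallel gripper is mounted at the origin on the work surface. World frame = base frame: x ahead of the robot, y to its left, z up, the work surface at z = 0. Lengths are in m, angles in rad, forces in N, time in s.
With the tool pointing down it reaches from about 0.4 to 0.85 m from the base axis. Payload 10.4 kg.
Tool frame: the origin (TCP) lies between the finger pads; the fingertips stand 22 mm ahead of it and the grasp point (between the pads) lies 3 mm ahead of it; z points along the fingers, y is the line along which they close (so a half turn about z gives the same grasp; the last joint's range is limited). The gripper opens to 85 mm and grips with 20 to 120 N. Pads are 22 mm wide; open, the fingers measure 114 mm over their backs; the gripper's body (76 mm by 85 mm) begins 54 mm behind the grasp point. The pads swing forward as they close: fully open they stand 13 mm farther back than shut.
Start: joints at [-1.192, 0.332, -0.065, 1.46, 0.022, 1.35, -0.088], TCP at [0.244, 0.575, 0.225] pointing down, gripper open.
Joint ranges: [-2.6, 2.6], [-0.5, 2.12], [-1.47, 1.34], [0.16, 2.42], [-1.27, 4.41], [0.06, 2.06], [-2.6, 2.6]. Speed limits (rad/s): [2.22, 2.22, 2.79, 2.79, 3.14, 3.14, 3.14].

## Interface

Orientations are given as a unit quaternion [x, y, z, w].
In Python, from workcell import manip, camera, ticket, boxes_of, outline_of gives the robot as it stands.
- The arm moves only by the tool carry_out, never from a script. Its argument "deltas" is a list of rows, each a list of 5 numbers: the shift along the tool's x, y, z as a fraction of full scale, then the turn about the tool's z as a fraction of full scale, then the opening, from -1 (shut) to 1 (fully open), so that 0 is half open. In form: [[tx, ty, tz, spin, gripper], ...]. A call has 1 to 20 rows; each row is the pose to reach, as a shift and turn from the pose commanded when the call began, along the tool's axes at that moment; what a row does not reach only later rows make up. Full scale, the value 1, is 150 mm for a shift and 30 degrees for a turn. A row lasts 1/8 s, in which the tool goes at most 62.5 mm and 10.7 degrees, less where a joint would pass 70% of its speed; a pose out of reach is approached as far as the arm can. A call with a number of a shift or a turn outside -1 to 1 is refused whole. A call with a gripper value outside its range is refused whole. The fingers move at their own pace and stop on an object; "force" is the grip in N (left out, the last holds). Time passes only in rows, so rows that repeat a pose let the fingers close. It gives the time, the measured TCP pose, the force, the opening and the grip force at its end, in the units of the state.
- manip.get_obs(): the state, without advancing time (a new reading comes with each control period).
- camera(name): name is "scene" or "top"; returns a dict with "img" (384x512x3 uint8, red, green, blue), "depth" (384x512 float32, m along the optical axis (not along the pixel's ray), 0 where there is no reading), "vertical_fov" (degrees; the focal length in pixels is half the picture's height over the tangent of half this angle, whatever the lens; pixels are square), "cx", "cy" (the principal point, pixels), "k1" (the pictures are not rectified: a ray, as slopes to the right and down, at radius r is drawn at 1 + k1 r^2 times it, then the intrinsics apply), "R" (3x3) and "t" (3): a world point X has camera coordinates R X + t. Camera axes: x right, y down, z forward; pixel columns grow to the right and rows downward; lengths in m; the calibration is good to about 2 mm. A picture is of the moment at which its call begins.
- ticket.hand_in(): hands the job in; it is judged then, once.
Trained networks look in a picture, given as the dict that the camera call returned (one of the last four; its "shot" number tells which), for a name from the list of things; names that differ only in an ending like _2 or _b are one class to them, and where a whole thing is asked for, a point or a joint stands for the part that bears it (a point fixed in the world has none). Each returns a list of dicts, best first, with "conf" (0 to 1); they miss things now and then, are a little off and sometimes report something else, mostly with a low value. They report only what shows in the picture. A call takes as long as a camera call. They do not tell look-alikes from the thing itself.
- boxes_of(query, picture): "position" ([x, y, z] in m, in world coordinates, good to about 4 mm: the middle of the surface that is visible of it).
- outline_of(query, picture): "region" (384x512 bool, what is visible of it).
The state is a dict: "clock": time; "joint_pos": joint angles; "joint_velocities": joint speeds; "tau": joint torques, N m; "position": TCP position; "ee_rot": TCP orientation; "ft_force": force on the tool from outside, world axes, zero at the start; "torque": the same for the moment, N m; "grip_width": opening from 0.0 (shut) to 1.0 (fully open); "grasp_force": force on a finger pad.
Only numpy, scipy, OpenCV 4.12 (cv2) and the standard library are available. Lean on these libraries where they do the work, as an engineer would, in place of code of your own. Each camera call takes 0.05 s, during which the arm holds its last target. There are 200 camera calls.

## Working session

There is one attempt and no reset: what is moved stays moved. The work goes in short steps, Python scripts to look and compute and a tool call to move; the robot and the scene stay as the last step left them, time stands still between calls to the robot, and variables do not carry over. Pictures are saved under pics/ and viewed, at most 10 in all, crops included, and the job is handed in when it is done.

Besides the shell and the picture viewer there is one more tool, called in YAML: its name, and indented under it one key for each argument. carry_out: Moves the arm, as the interface text tells. Its arguments: {"type":"object","properties":{"deltas":{"type":"array","items":{"type":"array","items":{"type":"number"}}},"force":{"type":"number"}},"required":["deltas"]}

```bash
mkdir -p pics; cat > h.py <<'E'
import numpy as np, cv2
from workcell import manip, camera, ticket, boxes_of, outline_of
def K(c):
    f=192/np.tan(np.radians(c["vertical_fov"])/2); return f
def unproj(c,u,v,z=None):
    """pixel arrays -> world; plane height z or depth"""
    f=K(c); u=np.atleast_1d(u).astype(float); v=np.atleast_1d(v).astype(float)
    xd=(u-c["cx"])/f; yd=(v-c["cy"])/f; x,y=xd.copy(),yd.copy()
    for _ in range(20):
        s=1+c["k1"]*(x*x+y*y); x,y=xd/s,yd/s
    d=np.stack([x,y,np.ones_like(x)],1); R=np.array(c["R"]);t=np.array(c["t"])
    o=-R.T@t; dw=d@R
    if z is None: s=c["depth"][v.astype(int),u.astype(int)]
    else: s=(z-o[2])/dw[:,2]
    return o+dw*np.atleast_1d(s)[:,None]
def proj(c,X):
    X=np.atleast_2d(X)@np.array(c["R"]).T+np.array(c["t"]); x=X[:,0]/X[:,2];y=X[:,1]/X[:,2]
    s=1+c["k1"]*(x*x+y*y); return np.stack([K(c)*x*s+c["cx"],K(c)*y*s+c["cy"]],1)
E
python3 - <<'E'
from h import *
o=manip.get_obs(); print({k:np.round(v,3) for k,v in o.items()})
cs={n:camera(n) for n in("scene","top")}
for n,c in cs.items():
    cv2.imwrite(f"pics/{n}0.png",c["img"][:,:,::-1]); print(n,c["vertical_fov"],np.round(-np.array(c["R"]).T@c["t"],3))
    for q in("pin_knob","pin_block","lap_housing","lap","hole","lap_face","slot","dish_a","hammer"):
        try: print(q,[(np.round(b["position"],3).tolist(),round(b["conf"],2)) for b in boxes_of(q,c)[:4]])
        except Exception as e: print(q,e)
E
```

```text
{'clock': np.float64(0.0), 'joint_pos': array([-1.192,  0.333, -0.065,  1.461,  0.022,  1.35 , -0.088]), 'joint_velocities': array([-0.002, -0.001,  0.001, -0.   , -0.001, -0.001,  0.001]), 'tau': array([ 0.0000e+00, -6.2544e+01,  4.9000e-02, -3.9161e+01,  1.6000e-02,
        1.0000e-02,  0.0000e+00]), 'position': array([0.244, 0.575, 0.225]), 'ee_rot': array([ 0.2  ,  0.98 , -0.001, -0.   ]), 'ft_force': array([-0.355,  0.562,  0.819]), 'torque': array([-0.007, -0.008, -0.035]), 'grasp_force': np.float64(0.0), 'grip_width': np.float64(0.999)}
scene 46.52283362402244 [ 1.022 -0.757  0.889]
pin_knob [([0.504, -0.304, 0.074], 0.59), ([0.543, -0.396, 0.055], 0.57)]
pin_block [([0.526, -0.307, 0.046], 0.98)]
lap_housing [([0.58, -0.013, 0.08], 0.67)]
lap [([0.574, 0.006, 0.074], 0.61)]
hole [([0.57, 0.004, 0.073], 0.9)]
lap_face [([0.568, 0.004, 0.075], 0.68)]
slot [([0.58, -0.012, 0.075], 0.77)]
dish_a [([0.675, -0.18, 0.02], 0.69), ([0.386, 0.362, 0.024], 0.49)]
hammer [([0.655, 0.383, 0.021], 0.82)]
top 51.17932373700551 [ 0.377 -0.003  1.15 ]
pin_knob [([0.536, -0.387, 0.07], 0.55), ([0.5, -0.289, 0.088], 0.43)]
pin_block [([0.495, -0.286, 0.047], 0.75)]
lap_housing [([0.559, 0.023, 0.073], 0.81)]
lap [([0.561, 0.018, 0.073], 0.86)]
hole [([0.56, 0.022, 0.078], 0.82)]
lap_face [([0.564, 0.018, 0.075], 0.88)]
slot [([0.556, 0.02, 0.072], 0.68)]
dish_a [([0.68, -0.194, 0.018], 0.9), ([0.392, 0.353, 0.015], 0.58), ([0.559, 0.019, 0.076], 0.33)]
hammer [([0.653, 0.392, 0.026], 0.84), ([0.498, -0.285, 0.046], 0.4), ([0.504, -0.288, 0.087], 0.19)]
```

View pics/scene0.png

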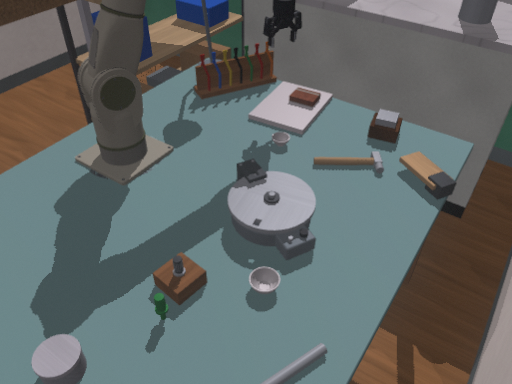

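View pics/top0.png

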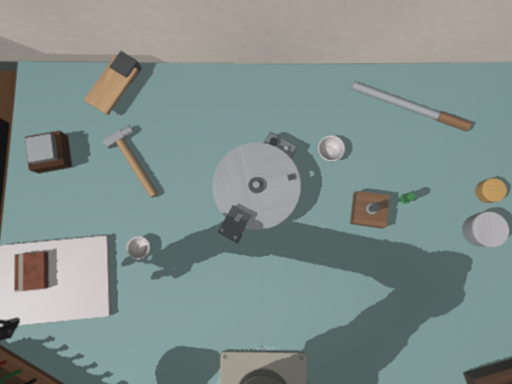

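Scene picture: the steel pin stands in its block at (180,268), the green look-alike is beside it at (160,303), and the guide is at (250,170). Top picture: guide at (238,222), hole at (292,177), block at (370,208).

```bash
python3 - <<'E'
from h import *
from scipy.optimize import least_squares
c=camera("top")
v,u=np.mgrid[0:384,0:512]; P=unproj(c,u.ravel(),v.ravel()).reshape(384,512,3)
z=P[...,2]; ok=c["depth"]>0
# lap
m=ok&(abs(z-.076)<.006)&(np.hypot(P[...,0]-.56,P[...,1]-.02)<.14)
print("lap z med",np.median(z[m]),m.sum())
cnt,_=cv2.findContours(m.astype(np.uint8),0,1); k=max(cnt,key=cv2.contourArea)[:,0]
Q=unproj(c,k[:,0],k[:,1],.076)[:,:2]
r=least_squares(lambda p:np.hypot(*(Q-p[:2]).T)-p[2],[.56,.02,.12],loss="soft_l1",f_scale=.001); print("lap fit",r.x)
g=ok&(z>.086)&(z<.105)&(np.hypot(P[...,0]-.47,P[...,1]-.05)<.1)
cnt,_=cv2.findContours(g.astype(np.uint8),0,1)
for k in cnt:
    if cv2.contourArea(k)<40: continue
    k=k[:,0]; Q=unproj(c,k[:,0],k[:,1],.094)[:,:2].astype(np.float32)
    print("guide rect",cv2.minAreaRect(Q*1000), np.median(z[g]))
def crop(img,x0,x1,y0,y1,s): return cv2.resize(img[y0:y1,x0:x1,::-1],None,fx=s,fy=s,interpolation=cv2.INTER_CUBIC)
a=crop(c["img"],205,275,175,250,8); cv2.imwrite("pics/g1.png",a)
b=ok&(z>.035)&(np.hypot(P[...,0]-.5,P[...,1]+.29)<.09)
for lo,hi,h in((.035,.05,.045),(.05,.12,.093)):
    mm=b&(z>lo)&(z<hi); Q=P[mm]; print(lo,mm.sum(),Q.mean(0),Q.min(0),Q.max(0),cv2.minAreaRect((Q[:,:2]*1000).astype(np.float32)))
mm=b&(z>.085);print("knobtop",mm.sum(),P[mm].mean(0))
s=camera("scene"); d=crop(s["img"],145,215,245,325,7)
cv2.imwrite("pics/p1.png",d)
ov=np.zeros((600,600,3),np.uint8)
E
```

```text
lap z med 0.076616621786049 5472
lap fit [0.56024485 0.02225001 0.11835638]
guide rect ((453.9957580566406, 79.20030212402344), (56.54729080200195, 83.93849182128906), 61.44923782348633) 0.09466165266809379
0.035 993 [ 0.50113349 -0.29282631  0.04536891] [ 0.45205325 -0.34519613  0.03504819] [ 0.55092813 -0.24343729  0.04989534] ((502.13140869140625, -294.3973693847656), (92.69915771484375, 90.53409576416016), 82.35948944091797)
0.05 133 [ 0.50098393 -0.29006516  0.07574505] [ 0.45933662 -0.33525474  0.05006794] [ 0.5440027  -0.2488332   0.09835041] ((492.7431945800781, -291.145263671875), (78.63133239746094, 80.3082046508789), 62.312381744384766)
knobtop 64 [ 0.50202294 -0.29275321  0.09353029]
```

View pics/g1.png

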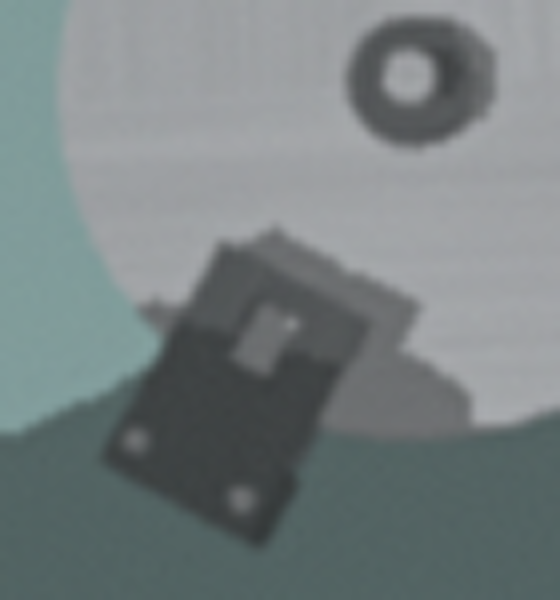

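The crop shows the slot centre at about crop px (264,338), i.e. image (237.6,216.8). The plate's long axis points at the lap's hub.

```bash
cat >> h.py <<'E'
from scipy.spatial.transform import Rotation as Rn
def delta(target,yaw=None):
    """shift in tool-axis fractions, spin fraction to bring tool x to world angle yaw (deg), from measured pose"""
    o=manip.get_obs(); R=Rn.from_quat(o["ee_rot"]).as_matrix()
    d=R.T@(np.array(target)-o["position"])/.15; s=0
    if yaw is not None:
        a=np.degrees(np.arctan2(R[1,0],R[0,0])); e=(yaw-a+180)%360-180; s=-e/30
    return np.round(d,3).tolist(),round(s,3)
E
python3 - <<'E'
from h import *
c=camera("top"); print("slot px",unproj(c,237.56,216.8,.094), "at .088",unproj(c,237.56,216.8,.088))
A=np.array([.5602,.02225]);G=np.array([.454,.0792]);d=(G-A)/np.linalg.norm(G-A);print("slot geo",A+.1*d,np.degrees(np.arctan2(*d[::-1])))
for t in ([.34,.47,.22],[.45,.30,.22],[.502,-.293,.2]): print(delta(t,151.7))
E
```

```text
slot px [[0.47129857 0.06959809 0.094     ]] at .088 [[0.47183708 0.07000859 0.088     ]]
slot geo [0.47207175 0.06950898] 151.79746087378314
([-0.861, -0.397, 0.035], np.float64(0.176))
([-1.979, -1.153, 0.035], np.float64(0.176))
([-3.844, -4.656, 0.168], np.float64(0.176))
```

carry_out:
  deltas:
    - [-0.3,-0.2,0,0.176,0.2]
    - [-0.6,-0.4,0,0.176,0.2]
    - [-0.9,-0.6,0,0.176,0.2]
    - [-1,-0.7,0,0.176,0.2]

```text
clock: 1.65
position: [0.3438, 0.4171, 0.2256]
ee_rot: [0.247, 0.969, 0.0, 0.0]
ft_force: [0.1, 0.9, 0.4]
grip_width: 0.599
grasp_force: 0.0
```

carry_out:
  deltas:
    - [-0.3,-0.3,0,0,0.2]
    - [-0.6,-0.6,0,0,0.2]
    - [-0.9,-0.9,0,0,0.2]
    - [-1,-1,0,0,0.2]

```text
clock: 2.15
position: [0.4032, 0.2139, 0.2257]
ee_rot: [0.246, 0.969, 0.0, 0.0]
ft_force: [-0.0, -0.1, -0.1]
grip_width: 0.598
grasp_force: 0.0
```

carry_out:
  deltas:
    - [-0.2,-0.3,0,0,0.2]
    - [-0.4,-0.6,0,0,0.2]
    - [-0.6,-0.9,0,0,0.2]
    - [-0.7,-1,0,0,0.2]

```text
clock: 2.65
position: [0.4238, 0.0325, 0.2257]
ee_rot: [0.246, 0.969, 0.0, 0.0]
ft_force: [-0.4, 1.1, 0.4]
grip_width: 0.603
grasp_force: 0.0
```

carry_out:
  deltas:
    - [-0.2,-0.3,0,0,0.2]
    - [-0.4,-0.6,0,0,0.2]
    - [-0.6,-0.9,0,0,0.2]
    - [-0.7,-1,0,0,0.2]

```text
clock: 3.15
position: [0.445, -0.1496, 0.2257]
ee_rot: [0.246, 0.969, 0.0, 0.001]
ft_force: [0.5, 0.4, -0.6]
grip_width: 0.604
grasp_force: 0.0
```

```bash
python3 - <<'E'
from h import *
o=manip.get_obs(); print(o["clock"],o["position"],o["joint_pos"]); print(delta([.502,-.293,.12],151.7))
E
```

```text
3.15 [ 0.44495092 -0.1496004   0.22570467] [-0.46078282 -0.05642872  0.67485539  1.88447603  0.03646399  1.30029574
  1.2773614 ]
([-0.789, -0.659, 0.705], np.float64(-0.006))
```

carry_out:
  deltas:
    - [-0.3,-0.2,0,0,0.2]
    - [-0.6,-0.45,0,0,0.2]
    - [-0.78,-0.65,0.2,0,0.2]
    - [-0.78,-0.65,0.5,0,0.2]
    - [-0.78,-0.65,0.5,0,0.2]
    - [-0.78,-0.65,0.5,0,0.2]

```text
clock: 3.9
position: [0.5027, -0.2878, 0.1519]
ee_rot: [0.244, 0.97, 0.0, 0.001]
ft_force: [-0.2, 0.8, 0.9]
grip_width: 0.596
grasp_force: 0.0
```

```bash
python3 - <<'E'
from h import *
o=manip.get_obs(); print(o["position"],o["ft_force"]); print(delta([.502,-.293,.081],151.7))
c=camera("scene"); cv2.imwrite("pics/a1.png",cv2.resize(c["img"][190:340,110:270,::-1],None,fx=4,fy=4))
print(proj(c,[[.502,-.293,.093],o["position"]]))
c=camera("top"); print([(b["position"],b["conf"]) for b in boxes_of("pin_knob",c)])
E
```

```text
[ 0.50274065 -0.28779324  0.15188079] [-0.179639    0.7946875   0.88215812]
([-0.011, -0.033, 0.473], np.float64(0.002))
[[177.85347382 258.20029505]
 [176.90849421 239.59615057]]
[([0.3915, 0.3518, 0.0158], 0.27)]
```

View pics/a1.png

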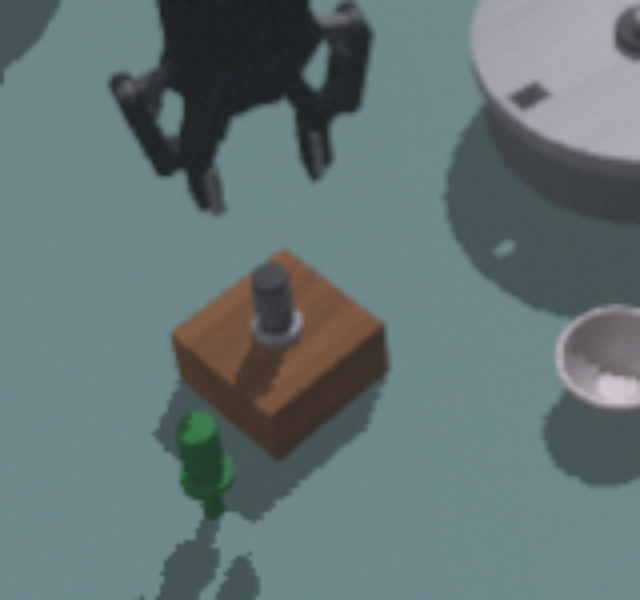

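The gripper stands above the block, and the knob top at image (177.5,257.5) matches the prediction of (177.9,258.2). I'll descend and grip.

carry_out:
  deltas:
    - [-0.011,-0.033,0.15,0,0.2]
    - [-0.011,-0.033,0.3,0,0.2]
    - [-0.011,-0.033,0.42,0,0.2]
    - [-0.011,-0.033,0.47,0,0.2]
    - [-0.011,-0.033,0.47,0,0.2]
    - [-0.011,-0.033,0.47,0,-1]
    - [-0.011,-0.033,0.47,0,-1]
    - [-0.011,-0.033,0.47,0,-1]
    - [-0.011,-0.033,0.47,0,-1]
    - [-0.011,-0.033,0.47,0,-1]
  force: 80

```text
clock: 5.3
position: [0.5015, -0.2937, 0.0809]
ee_rot: [0.244, 0.97, 0.0, 0.001]
ft_force: [-1.1, 1.0, 6.4]
grip_width: 0.199
grasp_force: 78.2
```

carry_out:
  deltas:
    - [0,0,-0.15,0,-1]
    - [0,0,-0.4,0,-1]
    - [0,0,-0.7,0,-1]
    - [0,0,-0.7,0,-1]
    - [0,0,-0.7,0,-1]

```text
clock: 5.92
position: [0.5008, -0.2931, 0.1845]
ee_rot: [0.244, 0.97, 0.0, -0.0]
ft_force: [0.3, -0.1, -0.7]
grip_width: 0.2
grasp_force: 78.3
```

```bash
python3 - <<'E'
from h import *
o=manip.get_obs(); print(o["position"],o["ft_force"],o["grip_width"])
c=camera("scene"); cv2.imwrite("pics/b1.png",cv2.resize(c["img"][180:300,110:250,::-1],None,fx=5,fy=5,interpolation=cv2.INTER_CUBIC))
p=o["position"]
print((proj(c,[p+[0,0,-.003],p+[0,0,-.070]])-[110,180])*5)
E
```

```text
[ 0.50084449 -0.29311731  0.18448678] [ 0.28166895 -0.0654386  -0.66005259] 0.2001069839222769
[[315.89972096 257.25364685]
 [332.25349753 359.23389774]]
```

View pics/b1.png

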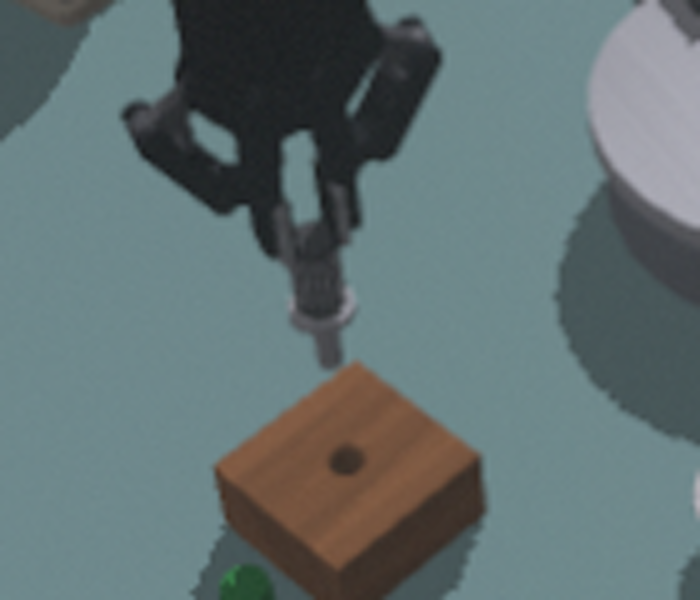

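The pin is out of the block and upright in the grip, with its tip at crop (330,365), close to the predicted (332,359). I'll carry it over to the slot.

carry_out:
  deltas:
    - [0.1,0.1,-0.1,0,-1]
    - [0.25,0.4,-0.1,0,-1]
    - [0.45,0.7,-0.1,0,-1]
    - [0.6,0.95,-0.1,0,-1]

```text
clock: 6.48
position: [0.4884, -0.1229, 0.1987]
ee_rot: [0.244, 0.97, -0.0, -0.001]
ft_force: [0.4, -0.3, 0.0]
grip_width: 0.203
grasp_force: 78.4
```

carry_out:
  deltas:
    - [0.2,0.3,0,0,-1]
    - [0.4,0.6,0,0,-1]
    - [0.6,0.9,0,0,-1]
    - [0.68,1.0,0,0,-1]
    - [0.68,1.0,0,0,-1]
    - [0.68,1.0,0,0,-1]
    - [0.68,1.0,0,0,-1]

```text
clock: 7.35
position: [0.4707, 0.0539, 0.1996]
ee_rot: [0.245, 0.969, -0.0, -0.0]
ft_force: [0.6, 0.5, -1.1]
grip_width: 0.198
grasp_force: 78.4
```

```bash
cat >> h.py <<'E'
S=np.array([.4718,.0697]); A=np.array([.5602,.02225]); G=151.7
def hole(names=("top","scene")):
    out=[]
    for n in names:
        t=manip.get_obs()["clock"]; c=camera(n); th=np.radians(np.arange(0,360,1.))
        sc=[]
        for r in (.094,.1,.106):
            p=proj(c,np.stack([A[0]+r*np.cos(th),A[1]+r*np.sin(th),0*th+.076],1)).astype(np.float32)
            g=cv2.remap(cv2.cvtColor(c["img"],cv2.COLOR_RGB2GRAY),p[:,:1],p[:,1:],cv2.INTER_LINEAR).ravel().astype(float)
            d=cv2.remap(c["depth"],p[:,:1],p[:,1:],cv2.INTER_NEAREST).ravel()
            X=np.array(c["R"])@np.stack([A[0]+r*np.cos(th),A[1]+r*np.sin(th),0*th+.076])+np.array(c["t"])[:,None]
            sc.append([g,d-X[2]])
        sc=np.median(sc,0); deep=(sc[1]>.005)&(sc[1]<.06)
        rel=(np.degrees(th)-G+180)%360-180
        lab=[]; i=np.where(deep)[0]
        for grp in np.split(i,np.where(np.diff(i)>1)[0]+1):
            if len(grp)>=3: lab.append((round(float(rel[grp[len(grp)//2]]),1),len(grp),int(sc[0][grp].mean())))
        out.append((n,round(float(t),3),lab))
    return out
E
python3 - <<'E'
from h import *
print(hole()); print(hole())
o=manip.get_obs(); print(o["position"],o["ft_force"])
c=camera("top"); cv2.imwrite("pics/c1.png",cv2.resize(c["img"][150:260,190:320,::-1],None,fx=5,fy=5,interpolation=cv2.INTER_CUBIC))
print(delta([*S,.165],151.7))
c=camera("scene"); cv2.imwrite("pics/c2.png",cv2.resize(c["img"][120:250,200:330,::-1],None,fx=5,fy=4.6,interpolation=cv2.INTER_CUBIC)[:600])
print((proj(c,[[*S,.094],[*(o["position"]-[0,0,.07])]])-[200,120])*[5,4.6])
E
```

```text
[('top', 7.35, []), ('scene', 7.4, [(40.3, 6, 86)])]
[('top', 7.45, [(47.3, 4, 87)]), ('scene', 7.5, [(49.3, 6, 84)])]
[0.47062612 0.05464992 0.19977678] [-0.10797389 -0.1076428  -0.04790053]
([0.04, 0.091, 0.232], np.float64(-0.001))
[[275.85338012 242.07392479]
 [259.55677985 207.80249039]]
```

View pics/c2.png

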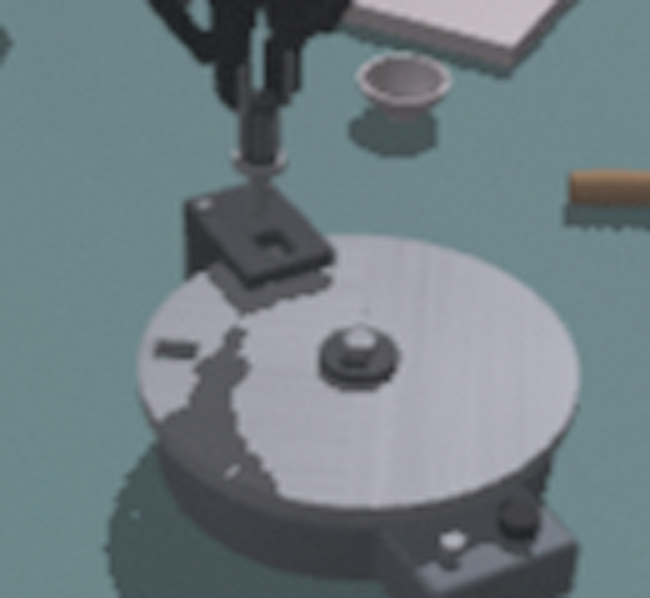

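The scene crop shows the pin tip at (260,208), matching the robot-based prediction. The slot centre is at (271,241), about 1 image px left of my estimate. I'll come down close above the slot and compare directly.

carry_out:
  deltas:
    - [0.044,0.085,0.1,0,-1]
    - [0.044,0.085,0.19,0,-1]
    - [0.044,0.085,0.19,0,-1]
    - [0.044,0.085,0.19,0,-1]

```text
clock: 8.15
position: [0.4708, 0.0693, 0.1713]
ee_rot: [0.245, 0.97, -0.0, -0.0]
ft_force: [0.8, -0.6, -1.1]
grip_width: 0.204
grasp_force: 78.4
```

```bash
python3 - <<'E'
from h import *
o=manip.get_obs(); print(o["position"],o["ft_force"])
c=camera("scene"); cv2.imwrite("pics/d2.png",cv2.resize(c["img"][140:195,225:285,::-1],None,fx=10,fy=10,interpolation=cv2.INTER_CUBIC))
tip=o["position"]-[0,0,.07]
x=np.array([-.88,.474,0]);x=-x;y=np.array([.474,.88,0])
q=lambda C:[C+a*.011*x+b*.0075*y for a,b in((1,1),(1,-1),(-1,-1),(-1,1))]
T=np.array([*tip[:2],.094])
print("tip",((proj(c,[tip,tip+[0,0,.034]])-[225,140]+.5)*10).round(),"slot quad if centred under tip",((proj(c,q(T))-[225,140]+.5)*10).round().tolist())
print("x,y px/mm",(proj(c,[T+.001*x,T+.001*y])-proj(c,T))*10)
E
```

```text
[0.47083369 0.06929039 0.17128438] [ 0.75034381 -0.56173591 -1.07794287]
tip [[303. 311.]
 [305. 215.]] slot quad if centred under tip [[344.0, 345.0], [298.0, 360.0], [262.0, 317.0], [309.0, 302.0]]
x,y px/mm [[ 1.62297144  1.96471254]
 [ 3.11534116 -0.98846649]]
```

View pics/d2.png

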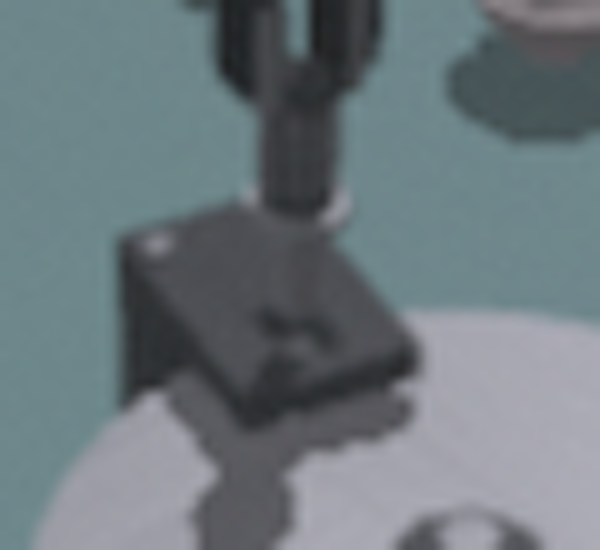

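The crop shows the tip at about (297,315) and the slot at about (297,337), so they are aligned to within a millimetre or two. I'll lower gently into the slot.

carry_out:
  deltas:
    - [0,0,0.02,0,-1]
    - [0,0,0.04,0,-1]
    - [0,0,0.055,0,-1]
    - [0,0,0.065,0,-1]
    - [0,0,0.065,0,-1]

```text
clock: 8.82
position: [0.4707, 0.0695, 0.1614]
ee_rot: [0.244, 0.97, -0.0, -0.0]
ft_force: [0.5, -0.7, -0.2]
grip_width: 0.199
grasp_force: 78.4
```

```bash
python3 - <<'E'
from h import *
f=[]
for _ in range(3):
    print(hole(("scene",))); o=manip.get_obs(); f.append(o["ft_force"])
print(o["position"],np.round(f,1).tolist(),o["torque"])
E
```

```text
[('scene', 8.825, [(162.3, 10, 88)])]
[('scene', 8.875, [(166.3, 9, 84)])]
[('scene', 8.925, [(170.3, 9, 85)])]
[0.47081748 0.06954176 0.16160611] [[-0.3, -0.4, -1.1], [0.6, -0.3, -0.7], [0.2, -0.2, -0.1]] [-0.02770878  0.0196848   0.05748398]
```

carry_out:
  deltas:
    - [0,0,0.035,0,-1]
    - [0,0,0.07,0,-1]
    - [0,0,0.08,0,-1]

```text
clock: 9.35
position: [0.4705, 0.0694, 0.149]
ee_rot: [0.244, 0.97, -0.0, -0.0]
ft_force: [0.1, 0.4, 0.1]
grip_width: 0.201
grasp_force: 78.4
```

carry_out:
  deltas:
    - [0,0,0.007,0,-1]
    - [0,0,0.013,0,-1]

```text
clock: 9.6
position: [0.4708, 0.0696, 0.1476]
ee_rot: [0.244, 0.97, 0.0, 0.0]
ft_force: [-0.5, -0.1, -0.5]
grip_width: 0.198
grasp_force: 78.4
```

```bash
python3 - <<'E'
from h import *
print(hole(("scene",))); o=manip.get_obs();print(o["position"],o["ft_force"])
E
```

```text
[('scene', 9.6, [(-130.7, 7, 86)])]
[0.47080035 0.06953942 0.1475352 ] [-0.45280806 -0.00696957 -1.26782527]
```

carry_out:
  deltas:
    - [0,0,0.005,0,-1]
    - [0,0,0.01,0,-1]

```text
clock: 9.9
position: [0.4708, 0.0696, 0.1461]
ee_rot: [0.244, 0.97, 0.0, 0.0]
ft_force: [-0.1, -0.8, -0.3]
grip_width: 0.197
grasp_force: 78.4
```

carry_out:
  deltas:
    - [0,0,0.004,0,-1]
    - [0,0,0.004,0,-1]

```text
clock: 10.15
position: [0.471, 0.0692, 0.1458]
ee_rot: [0.245, 0.97, 0.0, 0.0]
ft_force: [-1.3, -1.8, 4.5]
grip_width: 0.202
grasp_force: 78.9
```

```bash
python3 - <<'E'
from h import *
for _ in range(3):
    print(hole(("scene",))); o=manip.get_obs();print(o["position"],o["ft_force"])
E
```

```text
[('scene', 10.15, [(-89.7, 6, 85)])]
[0.47097124 0.06924603 0.14580567] [-0.76964005 -0.49504776  4.65751445]
[('scene', 10.2, [(-89.7, 5, 83)])]
[0.47095157 0.06927126 0.14579258] [-1.11692538 -2.26457696  5.55728616]
[('scene', 10.25, [(-88.7, 4, 82)])]
[0.47097139 0.06927783 0.14579768] [-0.94904365 -2.86365157  4.75959145]
```

carry_out:
  deltas:
    - [0,0,-0.0007,0,-1]
    - [0,0,-0.0007,0,-1]
    - [0,0,-0.0007,0,-1]

```text
clock: 10.68
position: [0.4709, 0.0694, 0.1458]
ee_rot: [0.245, 0.97, 0.0, 0.0]
ft_force: [-0.9, -3.2, 6.3]
grip_width: 0.203
grasp_force: 79.0
```

```bash
python3 - <<'E'
from h import *
for _ in range(2):
    print(hole(("scene",))); o=manip.get_obs();print(o["position"],o["ft_force"])
E
```

```text
[('scene', 10.675, [(-88.7, 5, 83)])]
[0.47091017 0.06938655 0.14578212] [-1.5259526  -2.33417178  5.63382813]
[('scene', 10.725, [(-88.7, 4, 83)])]
[0.47092727 0.06938696 0.14579288] [-0.95106661 -2.42172586  5.32293414]
```

Stalled at -89°. I'll ease off in small steps.

carry_out:
  deltas:
    - [0,0,-0.0015,0,-1]
    - [0,0,-0.0015,0,-1]

```text
clock: 11.02
position: [0.4708, 0.0695, 0.1458]
ee_rot: [0.244, 0.97, -0.0, -0.0]
ft_force: [-1.6, -2.2, 4.2]
grip_width: 0.201
grasp_force: 78.9
```

```bash
python3 - <<'E'
from h import *
for _ in range(2):
    print(hole(("scene",))); o=manip.get_obs();print(o["position"],o["ft_force"])
E
```

```text
[('scene', 11.025, [(-88.7, 5, 82)])]
[0.47076745 0.0694511  0.14580629] [-1.36058991 -2.49631458  3.79475319]
[('scene', 11.075, [(-87.7, 6, 84)])]
[0.47076136 0.06946025 0.14581873] [-1.25199063 -2.03732212  3.42546818]
```

carry_out:
  deltas:
    - [0,0,-0.0007,0,-1]
    - [0,0,-0.0007,0,-1]
    - [0,0,-0.0007,0,-1]
    - [0,0,-0.0007,0,-1]

```text
clock: 11.62
position: [0.4707, 0.0696, 0.1458]
ee_rot: [0.244, 0.97, 0.0, -0.0]
ft_force: [-0.7, -2.1, 1.9]
grip_width: 0.201
grasp_force: 78.7
```

```bash
python3 - <<'E'
from h import *
for _ in range(2):
    print(hole(("scene",))); o=manip.get_obs();print(o["position"],o["ft_force"])
E
```

```text
[('scene', 11.625, [(-84.7, 6, 86)])]
[0.4707168  0.06958068 0.14585031] [-0.74279386 -1.26503178  2.63024833]
[('scene', 11.675, [(-84.7, 4, 83)])]
[0.47076765 0.06958345 0.14587758] [-0.84750956 -0.97611361  2.12317214]
```

carry_out:
  deltas:
    - [0,0,-0.0007,0,-1]
    - [0,0,-0.0007,0,-1]
    - [0,0,-0.0007,0,-1]
    - [0,0,-0.0007,0,-1]

```text
clock: 12.22
position: [0.4708, 0.0697, 0.146]
ee_rot: [0.244, 0.97, 0.0, -0.0]
ft_force: [-0.5, -0.4, -0.2]
grip_width: 0.2
grasp_force: 78.3
```

```bash
python3 - <<'E'
from h import *
for _ in range(3):
    print(hole(("scene",))); o=manip.get_obs();print(o["position"],o["ft_force"])
E
```

```text
[('scene', 12.225, [(-60.7, 4, 102), (-56.7, 3, 83)])]
[0.47076611 0.06962803 0.14598846] [ 0.63308783 -0.14877321 -0.6885063 ]
[('scene', 12.275, [(-54.7, 7, 87)])]
[0.47074246 0.06961671 0.14599054] [-0.26096489  0.18198715 -1.51327796]
[('scene', 12.325, [(-50.7, 8, 92)])]
[0.4707524  0.06958838 0.14600945] [ 0.9019647  -0.68509441 -0.05761736]
```

carry_out:
  deltas:
    - [0,0,0.003,0,-1]
    - [0,0,0.002,0,-1]

```text
clock: 12.62
position: [0.4709, 0.0693, 0.1459]
ee_rot: [0.245, 0.97, -0.0, 0.0]
ft_force: [-1.6, -0.9, 1.6]
grip_width: 0.202
grasp_force: 78.7
```

```bash
python3 - <<'E'
from h import *
for _ in range(2):
    print(hole()); o=manip.get_obs();print(o["position"],o["ft_force"])
E
```

```text
[('top', 12.625, []), ('scene', 12.675, [(-29.7, 8, 87)])]
[0.47082308 0.06936379 0.14584155] [-0.46549019 -1.11860014  2.82943618]
[('top', 12.725, []), ('scene', 12.775, [(-26.7, 8, 88)])]
[0.47083027 0.06937283 0.14583612] [-1.44632732 -1.55001084  2.70980718]
```

carry_out:
  deltas:
    - [0,0,-0.0003,0,-1]
    - [0,0,-0.0005,0,-1]

```text
clock: 13.08
position: [0.4708, 0.0694, 0.1458]
ee_rot: [0.245, 0.97, 0.0, -0.0]
ft_force: [-1.0, -1.8, 2.9]
grip_width: 0.201
grasp_force: 78.8
```

```bash
python3 - <<'E'
from h import *
for _ in range(2):
    print(hole(("scene",))); o=manip.get_obs();print(o["position"],o["ft_force"])
E
```

```text
[('scene', 13.075, [(-23.7, 5, 98)])]
[0.47075986 0.0694551  0.14583154] [-0.49405518 -2.00210518  3.55924156]
[('scene', 13.125, [(-23.7, 5, 105)])]
[0.47077446 0.0694477  0.14583206] [-0.79272858 -2.62641669  3.62561184]
```

carry_out:
  deltas:
    - [0,0,-0.0006,0,-1]
    - [0,0,-0.0006,0,-1]
    - [0,0,-0.0006,0,-1]
    - [0,0,-0.0006,0,-1]

```text
clock: 13.68
position: [0.4708, 0.0696, 0.1459]
ee_rot: [0.244, 0.97, 0.0, -0.0]
ft_force: [-0.6, -1.4, 2.6]
grip_width: 0.202
grasp_force: 78.7
```

```bash
python3 - <<'E'
from h import *
for _ in range(1):
    print(hole()); o=manip.get_obs();print(o["position"],o["ft_force"])
E
```

```text
[('top', 13.675, []), ('scene', 13.725, [])]
[0.47076953 0.0695913  0.14587   ] [-0.57914845 -1.16859949  2.2090744 ]
```

carry_out:
  deltas:
    - [0,0,0.0005,0,-1]

```text
clock: 13.9
position: [0.4708, 0.0695, 0.1459]
ee_rot: [0.244, 0.97, 0.0, -0.0]
ft_force: [-1.0, -3.3, 3.6]
grip_width: 0.202
grasp_force: 78.8
```

```bash
python3 - <<'E'
from h import *
c=camera("scene"); o=manip.get_obs();print(o["clock"],o["position"],o["ft_force"])
cv2.imwrite("pics/e2.png",cv2.resize(c["img"][140:210,220:290,::-1],None,fx=8,fy=8,interpolation=cv2.INTER_CUBIC))
for a in(0,-10,-15,-20):
    t=np.radians(G+a); print(a,((proj(c,[A[0]+.1*np.cos(t),A[1]+.1*np.sin(t),.076])-[220,140]+.5)*8).round())
E
```

```text
13.95 [0.47079708 0.06947691 0.14585288] [-1.88859771 -2.7353157   2.83150106]
0 [[286. 305.]]
-10 [[330. 293.]]
-15 [[354. 289.]]
-20 [[377. 287.]]
```

View pics/e2.png

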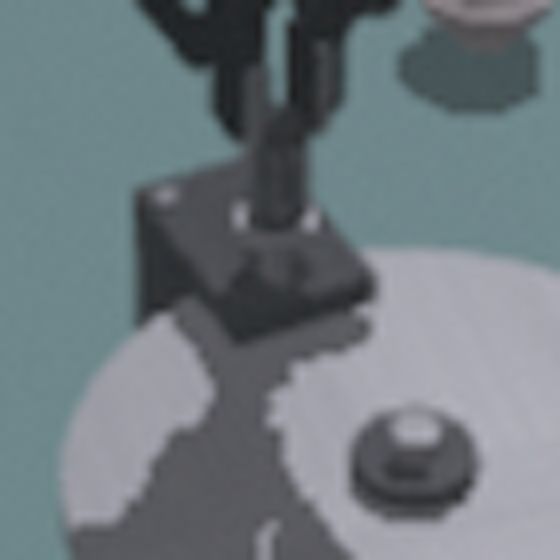

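The hole is now hidden under the guide, since no dark patch shows on the visible ring. I'll keep crawling by force alone.

carry_out:
  deltas:
    - [0,0,-0.0004,0,-1]
    - [0,0,-0.0004,0,-1]

```text
clock: 14.2
position: [0.4708, 0.0697, 0.1458]
ee_rot: [0.244, 0.97, 0.0, -0.0]
ft_force: [-0.6, -0.7, 0.4]
grip_width: 0.2
grasp_force: 78.5
```

carry_out:
  deltas:
    - [0,0,0,0,-1]
    - [0,0,0,0,-1]

```text
clock: 14.45
position: [0.4707, 0.0695, 0.1459]
ee_rot: [0.244, 0.97, -0.0, -0.0]
ft_force: [-1.0, -1.0, 1.1]
grip_width: 0.197
grasp_force: 78.7
```

```bash
python3 - <<'E'
from h import *
for _ in range(3):
    x=hole(("scene",)); o=manip.get_obs();print(x,o["position"],o["ft_force"])
E
```

```text
[('scene', 14.45, [])] [0.47078905 0.06950128 0.14588457] [-0.61849188 -0.82060877  0.95767242]
[('scene', 14.5, [])] [0.47077981 0.06954181 0.14588942] [-0.97998805 -1.24930688  0.78701685]
[('scene', 14.55, [])] [0.47077796 0.069528   0.1458909 ] [-0.01684421 -1.19704858  0.56827416]
```

```bash
python3 - <<'E'
from h import *
for _ in range(2):
    x=hole(); o=manip.get_obs();print(x,o["position"],o["ft_force"])
E
```

```text
[('top', 14.6, []), ('scene', 14.65, [(17.3, 7, 72)])] [0.4708114  0.06952694 0.14590919] [-1.39789218 -1.97758558  1.25683851]
[('top', 14.7, []), ('scene', 14.75, [(22.3, 5, 83)])] [0.47077142 0.06955301 0.14587949] [-0.35322024 -0.95050064  0.61856297]
```

Missed it on that pass: as the hole arrives friction vanishes and the lap leaps across. I'll go round again, this time with short ease/press pulses so the pin is driven down as the hole arrives.

carry_out:
  deltas:
    - [0,0,-0.005,0,-1]
    - [0,0,-0.005,0,-1]
    - [0,0,-0.005,0,-1]
    - [0,0,-0.005,0,-1]
    - [0,0,-0.005,0,-1]
    - [0,0,-0.005,0,-1]
    - [0,0,-0.005,0,-1]
    - [0,0,-0.005,0,-1]
    - [0,0,-0.005,0,-1]
    - [0,0,-0.005,0,-1]
    - [0,0,-0.005,0,-1]
    - [0,0,-0.005,0,-1]
    - [0,0,-0.005,0,-1]
    - [0,0,-0.005,0,-1]
    - [0,0,-0.005,0,-1]
    - [0,0,-0.005,0,-1]

```text
clock: 16.8
position: [0.4708, 0.0695, 0.1466]
ee_rot: [0.244, 0.97, 0.0, -0.0]
ft_force: [0.7, -0.2, -0.4]
grip_width: 0.206
grasp_force: 78.4
```

```bash
python3 - <<'E'
from h import *
for _ in range(2):
    x=hole(("scene",)); o=manip.get_obs();print(x,o["position"],o["ft_force"])
E
```

```text
[('scene', 16.8, [(-172.7, 8, 87)])] [0.47078392 0.06956232 0.14665162] [ 0.07902004  0.3355949  -0.17209799]
[('scene', 16.85, [(-168.7, 8, 85)])] [0.47076555 0.06953293 0.14661819] [ 0.23676167  0.22063401 -1.16664583]
```

carry_out:
  deltas:
    - [0,0,0,0,-1]
    - [0,0,0,0,-1]
    - [0,0,0,0,-1]
    - [0,0,0,0,-1]
    - [0,0,0.003,0,-1]
    - [0,0,0.006,0,-1]
    - [0,0,0.008,0,-1]
    - [0,0,0.008,0,-1]

```text
clock: 17.9
position: [0.471, 0.0692, 0.1458]
ee_rot: [0.245, 0.97, 0.0, 0.0]
ft_force: [-0.8, -2.2, 5.3]
grip_width: 0.2
grasp_force: 79.1
```

```bash
python3 - <<'E'
from h import *
for _ in range(2):
    x=hole(("scene",)); o=manip.get_obs();print(x,o["position"],o["ft_force"])
E
```

```text
[('scene', 17.9, [(-90.7, 5, 81)])] [0.47102167 0.06921834 0.14579702] [-1.99549663 -2.75728727  4.8499761 ]
[('scene', 17.95, [(-90.7, 6, 87)])] [0.47102306 0.06923642 0.14580068] [-1.03595324 -2.54337437  5.60918275]
```

carry_out:
  deltas:
    - [0,0,-0.005,0,-1]
    - [0,0,0.006,0,-1]
    - [0,0,0.006,0,-1]
    - [0,0,0,0,-1]

```text
clock: 18.5
position: [0.4711, 0.0694, 0.1459]
ee_rot: [0.245, 0.97, 0.0, 0.0]
ft_force: [-1.1, -1.3, 1.3]
grip_width: 0.2
grasp_force: 78.7
```

```bash
python3 - <<'E'
from h import *
for _ in range(1):
    x=hole(("scene",)); o=manip.get_obs();print(x,o["position"],o["ft_force"])
E
```

```text
[('scene', 18.5, [(-84.7, 7, 91)])] [0.47101918 0.06944923 0.14581022] [-0.46206706 -0.93861425  7.55141262]
```

carry_out:
  deltas:
    - [0,0,0.002,0,-1]
    - [0,0,0.004,0,-1]

```text
clock: 18.8
position: [0.4715, 0.0694, 0.1457]
ee_rot: [0.245, 0.97, 0.0, 0.001]
ft_force: [-1.9, -2.3, 12.6]
grip_width: 0.202
grasp_force: 79.9
```

```bash
python3 - <<'E'
from h import *
for _ in range(1):
    x=hole(("scene",)); o=manip.get_obs();print(x,o["position"],o["ft_force"])
E
```

```text
[('scene', 18.8, [(-85.7, 5, 82)])] [0.47152673 0.06936347 0.1456931 ] [-2.14305598 -2.1063941  10.33176155]
```

carry_out:
  deltas:
    - [0,0,-0.009,0,-1]
    - [0,0,0,0,-1]
    - [0,0,0,0,-1]

```text
clock: 19.23
position: [0.4715, 0.0695, 0.1457]
ee_rot: [0.245, 0.97, 0.0, 0.001]
ft_force: [-1.5, -1.7, 10.5]
grip_width: 0.2
grasp_force: 79.8
```

```bash
python3 - <<'E'
from h import *
for _ in range(2):
    x=hole(("scene",)); o=manip.get_obs();print(x,o["position"],o["ft_force"])
E
```

```text
[('scene', 19.225, [(-82.7, 5, 84)])] [0.47150149 0.06939973 0.14568248] [-0.9479184  -2.02744736 11.53318478]
[('scene', 19.275, [(-81.7, 6, 83)])] [0.47153518 0.06943512 0.14570025] [-1.88249515 -1.23031882 11.70435892]
```

carry_out:
  deltas:
    - [0,0,-0.011,0,-1]
    - [0,0,-0.011,0,-1]
    - [0,0,-0.011,0,-1]
    - [0,0,0,0,-1]
    - [0,0,0,0,-1]
    - [0,0,0,0,-1]

```text
clock: 20.08
position: [0.4716, 0.0694, 0.1457]
ee_rot: [0.245, 0.97, 0.0, 0.001]
ft_force: [-0.7, -1.7, 9.1]
grip_width: 0.202
grasp_force: 79.5
```

```bash
python3 - <<'E'
from h import *
for _ in range(1):
    x=hole(("scene",)); o=manip.get_obs();print(x,o["position"],o["ft_force"])
E
```

```text
[('scene', 20.075, [(-61.7, 3, 81)])] [0.47155579 0.06936836 0.14573994] [-0.880811   -1.56725597 10.10339512]
```

carry_out:
  deltas:
    - [0,0,-0.011,0,-1]
    - [0,0,-0.011,0,-1]
    - [0,0,-0.011,0,-1]
    - [0,0,0,0,-1]
    - [0,0,0,0,-1]
    - [0,0,0,0,-1]

```text
clock: 20.88
position: [0.4715, 0.0693, 0.1457]
ee_rot: [0.245, 0.97, 0.0, 0.001]
ft_force: [-1.1, -2.0, 9.1]
grip_width: 0.201
grasp_force: 79.5
```

```bash
python3 - <<'E'
from h import *
for _ in range(1):
    x=hole(("scene",)); o=manip.get_obs();print(x,o["position"],o["ft_force"])
E
```

```text
[('scene', 20.875, [(-44.7, 9, 94)])] [0.47153011 0.06934643 0.14572226] [-1.69684601 -2.18681092  8.52308821]
```

carry_out:
  deltas:
    - [0,0,-0.01,0,-1]
    - [0,0,0,0,-1]
    - [0,0,0,0,-1]

```text
clock: 21.3
position: [0.4716, 0.0693, 0.1457]
ee_rot: [0.245, 0.97, 0.0, 0.001]
ft_force: [-0.8, -1.5, 11.4]
grip_width: 0.202
grasp_force: 79.7
```

```bash
python3 - <<'E'
from h import *
for _ in range(1):
    x=hole(("scene",)); o=manip.get_obs();print(x,o["position"],o["ft_force"])
E
```

```text
[('scene', 21.3, [(-41.7, 8, 102)])] [0.47153842 0.06933416 0.14568711] [-1.14361957 -1.26853826 10.05697299]
```

carry_out:
  deltas:
    - [0,0,-0.011,0,-1]
    - [0,0,-0.011,0,-1]
    - [0,0,-0.011,0,-1]
    - [0,0,0,0,-1]
    - [0,0,0,0,-1]
    - [0,0,0,0,-1]

```text
clock: 22.1
position: [0.4715, 0.0693, 0.1457]
ee_rot: [0.245, 0.97, 0.0, 0.001]
ft_force: [-1.3, -0.7, 8.9]
grip_width: 0.201
grasp_force: 79.5
```

```bash
python3 - <<'E'
from h import *
for _ in range(1):
    x=hole(("scene",)); o=manip.get_obs();print(x,o["position"],o["ft_force"])
E
```

```text
[('scene', 22.1, [(-23.7, 5, 99)])] [0.47155407 0.06933748 0.14573501] [-1.32467845 -1.68815863  9.36016575]
```

carry_out:
  deltas:
    - [0,0,-0.01,0,-1]
    - [0,0,0,0,-1]
    - [0,0,0,0,-1]
    - [0,0,-0.01,0,-1]
    - [0,0,0,0,-1]
    - [0,0,0,0,-1]
    - [0,0,-0.01,0,-1]
    - [0,0,0,0,-1]
    - [0,0,0,0,-1]

```text
clock: 23.28
position: [0.4716, 0.0694, 0.1457]
ee_rot: [0.245, 0.97, 0.0, 0.001]
ft_force: [-1.3, -2.6, 12.4]
grip_width: 0.2
grasp_force: 79.9
```

carry_out:
  deltas:
    - [0,0,-0.01,0,-1]
    - [0,0,0,0,-1]
    - [0,0,0,0,-1]

```text
clock: 23.65
position: [0.4716, 0.0694, 0.1457]
ee_rot: [0.245, 0.97, 0.0, 0.001]
ft_force: [-2.0, -2.0, 12.9]
grip_width: 0.2
grasp_force: 80.0
```

carry_out:
  deltas:
    - [0,0,-0.01,0,-1]
    - [0,0,0,0,-1]
    - [0,0,0,0,-1]

```text
clock: 24.02
position: [0.4715, 0.0694, 0.1455]
ee_rot: [0.245, 0.97, 0.0, 0.001]
ft_force: [-2.2, -2.1, 11.5]
grip_width: 0.201
grasp_force: 80.0
```

carry_out:
  deltas:
    - [0,0,-0.01,0,-1]
    - [0,0,0,0,-1]
    - [0,0,0,0,-1]

```text
clock: 24.4
position: [0.4704, 0.0694, 0.1443]
ee_rot: [0.244, 0.97, -0.0, -0.0]
ft_force: [-0.8, -0.9, -1.4]
grip_width: 0.2
grasp_force: 78.4
```

```bash
python3 - <<'E'
from h import *
for _ in range(1):
    x=hole(("scene",)); o=manip.get_obs();print(x,o["position"],o["ft_force"])
E
```

```text
[('scene', 24.4, [])] [0.47038679 0.0694378  0.14435355] [ 0.74833562  0.05354852 -1.96602223]
```

Fz has dropped to zero and the pin has sunk into the hole, so I'll push it on down at a moderate pace.

carry_out:
  deltas:
    - [0,0,0.012,0,-1]
    - [0,0,0.025,0,-1]
    - [0,0,0.038,0,-1]
    - [0,0,0.038,0,-1]

```text
clock: 24.95
position: [0.4705, 0.0694, 0.1388]
ee_rot: [0.245, 0.97, -0.0, -0.0]
ft_force: [-0.9, -1.9, -2.1]
grip_width: 0.202
grasp_force: 78.5
```

carry_out:
  deltas:
    - [0,0,0.015,0,-1]
    - [0,0,0.03,0,-1]
    - [0,0,0.045,0,-1]
    - [0,0,0.05,0,-1]
    - [0,0,0.05,0,-1]

```text
clock: 25.58
position: [0.4706, 0.0695, 0.1315]
ee_rot: [0.245, 0.97, -0.0, -0.0]
ft_force: [-1.8, -2.2, -0.6]
grip_width: 0.198
grasp_force: 78.5
```

carry_out:
  deltas:
    - [0,0,0.005,0,-1]
    - [0,0,0.008,0,-1]
    - [0,0,0.01,0,-1]
    - [0,0,0.01,0,-1]

```text
clock: 26.08
position: [0.4708, 0.0695, 0.1302]
ee_rot: [0.244, 0.97, 0.0, 0.0]
ft_force: [-1.6, -3.0, 0.9]
grip_width: 0.203
grasp_force: 78.7
```

carry_out:
  deltas:
    - [0,0,0.004,0,-1]
    - [0,0,0.008,0,-1]
    - [0,0,0.008,0,-1]

```text
clock: 26.45
position: [0.4712, 0.0694, 0.1299]
ee_rot: [0.245, 0.97, 0.0, 0.0]
ft_force: [-3.8, -4.5, 11.5]
grip_width: 0.201
grasp_force: 80.1
```

Seated: z stops at 0.130 as predicted, with the load rising. I'll unload, release and rise.

carry_out:
  deltas:
    - [0,0,-0.007,0,-1]
    - [0,0,-0.007,0,-1]
    - [0,0,-0.007,0,0.2]
    - [0,0,-0.007,0,0.2]
    - [0,0,-0.007,0,0.2]
    - [0,0,-0.007,0,0.2]
    - [0,0,-0.007,0,0.2]
    - [0,0,-0.1,0,0.2]
    - [0,0,-0.3,0,0.2]
    - [0,0,-0.5,0,0.2]
    - [0,0,-0.7,0,0.2]
    - [0,0,-0.7,0,0.2]
    - [0,0,-0.7,0,0.2]

```text
clock: 28.08
position: [0.4706, 0.0695, 0.234]
ee_rot: [0.244, 0.97, 0.0, -0.0]
ft_force: [0.7, -0.8, -0.4]
grip_width: 0.601
grasp_force: 0.0
```

```bash
python3 - <<'E'
from h import *
o=manip.get_obs();print(o["position"],o["ft_force"],o["clock"])
c=camera("scene"); cv2.imwrite("pics/f2.png",cv2.resize(c["img"][130:240,215:325,::-1],None,fx=5,fy=5,interpolation=cv2.INTER_CUBIC))
print(hole())
E
```

```text
[0.47064894 0.06947934 0.2339663 ] [ 0.67265786 -0.7975536  -0.36098523] 28.075
[('top', 28.125, []), ('scene', 28.175, [])]
```

View pics/f2.png

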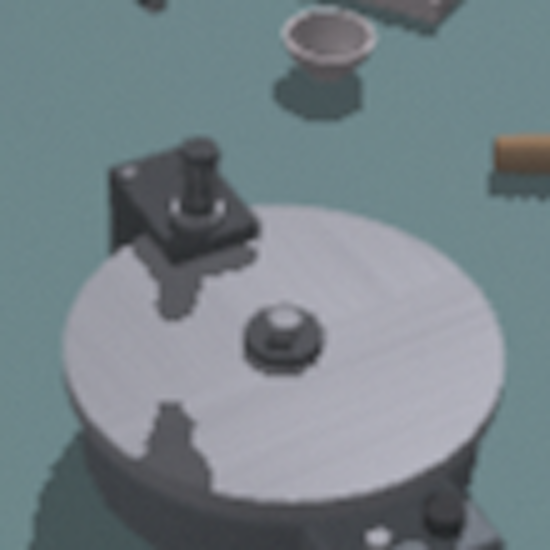

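The pin stands upright at (200,190) with its collar flat on the guide. No hole shows on the visible lap and the gripper is clear, so I'll hand the job in.

```bash
python3 -c "
from h import *
print(ticket.hand_in())"
```

```text
the job is handed in; nothing more can be done
None
```

The lap is locked: the pin is fully home through the guide with its collar flat on the plate, the gripper is clear, and the job was handed in at about 28 s; the highest force reading on the tool was about 13 N, and the hole slipped past once before I caught it on the second turn.

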